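# Throw the gym's changeover switch back to mains

## Task

Load-shedding is over, so put the treadmill back on mains at the changeover switch that stands under the rails of the dumbbell rack. Fold its keeper arm all the way down towards the robot, then throw the lever from its left rest over to its right rest and press it fully home against the stop without ramming it. Leave the other gym gear where it is and let go of everything.

Things in the scene. Friction and masses are not known exactly. Their poses are not given: they have to be found in the camera images.
- rack: Fixed steel rack, origin on the table under its middle; x away from the robot, y left. Two posts (50 x 40 mm, 380 high) 280 mm to left and right, 30 mm behind. Two level tubes along y, 24 mm thick, axes 345 mm high, 45 mm before and behind the middle, carry dumbbells 200 mm left and right. They bar a tool pointing straight down: tilt it 35 to 45 degrees, fingers pointing away from the robot.
- switch: Changeover switch, fixed: a grey base box 140 mm (x) by 130 mm (y) by 45 mm high with steel brackets on top (up to 69 mm high). Origin at the centre of its underside on the table, x away from the robot (the back), y to the left, z up; it carries the lever and the keeper. A kettlebell and a larger dumbbell stand outside the rack posts.
- lever_hinge_pt (a point): Lever's hinge: 55 mm above the switch's origin. The lever swings in the switch's y-z plane (x = 0), about the switch's x axis.
- lever_grip (a point): A point on the axis of the lever's black handle, 105 mm from the lever's hinge, where it is best pushed. The handle is a round bar 26 mm thick that reaches from 70 to 145 mm from the hinge; below that the lever is an 18 mm wide steel bar. The fingers must never load the lever with more than 70 N: do not clamp it hard nor ram it.
- lever (a joint): Lever angle, rad: 0 left rest (leaning 0.9 from upright to +y of the switch), 0.9 upright, 1.8 right rest (leaning 0.9 to -y) at a hard stop. Detents at 0, 0.9, 1.8. The hinge is stiff: it stays where it is left, often short of the stop unless pressed home. Pushing at the grip point takes up to 11 N. With the keeper closed it moves only about 0.1 rad.
- keeper_hinge_pt (a point): Keeper's hinge: in the switch's frame 45 mm in front of (-x), 20 mm left of (+y) and 55 mm above its origin; the hinge axis is the switch's y axis.
- keeper_grip (a point): Point on the keeper arm, 120 mm from its hinge, where it can be pinched from its left and right sides (16 mm wide there, 8 mm thick). The arm is a flat steel bar 140 mm long with a nose 83 mm from the hinge that reaches to the left into the lever's path.
- keeper (a joint): Keeper angle, rad: 0 closed (leaning 0.57 from upright away from the robot, crossing the lever's plane just right of the resting lever), grows as it folds towards the robot, 1.4 fully down at its stop (leaning 0.83 towards the robot). Its weight (about 150 g) holds it at either end.
- dumbbell_small: Small hex dumbbell lying on the table, 160 mm long, 55 mm high; bystander. Origin at its underside.
- shaker: Plastic shaker bottle with flip-top spout, 98 mm wide, 198 mm high; bystander. Origin at its underside.
- grip_trainer: Steel grip trainer with a coiled spring, lying flat, 175 mm long, 100 mm wide, 28 mm high; bystander. Origin at its underside.
- massage_ball: Hard massage ball, 68 mm across, seated on a small round rubber foot, 84 mm high in all; bystander. Origin at its underside.
There are look-alikes about, which are no part of the job. Leave any orange, pink or purple look-alike of the switch alone.

How it is judged:
By the outcome, as a careful person would: the job done as asked, in the order asked, and still so for the second after the job is handed in, with the robot touching nothing.
It also fails if it takes over 64 s, if anything falls off the work surface, if the arm or the gripper's body presses on something with over 40 N, if the wrist force passes 120 N, or if a joint passes its speed limit or range.

## Robot

A 6-joint arm with a two-finger parallel gripper is mounted at the origin on the work surface. World frame = base frame: x ahead of the robot, y to its left, z up, the work surface at z = 0. Lengths are in m, angles in rad, forces in N, time in s.
With the tool pointing down it reaches from about 0.275 to 0.85 m from the base axis. Payload 19 kg.
Tool frame: the origin (TCP) lies midway between the tips of the shut fingers; the grasp point (between the pads) lies 19 mm behind it; z points along the fingers, y is the direction in which the jaws open and shut (so a half turn about z gives the same grasp; the last joint's range is limited). The gripper opens to 85 mm and grips with 20 to 120 N. Pads are 22 mm wide; open, the fingers measure 114 mm over their backs; the gripper's body (76 mm by 85 mm) begins 54 mm behind the grasp point. The pads swing forward as they close: fully open they stand 13 mm farther back than shut.
Start: joints at [-1.252, 0.15, 1.437, -0, 1.554, -0.134], TCP at [0.252, -0.517, 0.231] pointing down, gripper open.
Joint ranges: [-2.8, 2.8], [-0.68, 2.1], [0.12, 2.68], [-1.39, 4.53], [0.16, 2.79], [-2.81, 2.81]. Speed limits (rad/s): [1.89, 1.89, 2.22, 3.01, 3.01, 3.01].

## Interface

Orientations are given as a rotation vector (axis times angle).
In Python, from cell import arm gives the robot as it stands. The module is installed in compiled form; this text tells all that it offers.
- The arm moves only by the shell command python3 -m handwheel 'ROWS' [FORCE]. ROWS is text: rows parted by semicolons, each of 7 numbers parted by spaces: the gripper's target within -1 to 1 (fully open at 1, half-way at 0, shut at -1), then the shift along the tool's x, y, z in cm, then the turn, a rotation vector about the tool's x, y, z in degrees. A call has 1 to 10 rows; each row is the pose to reach, as a shift and turn from the pose commanded when the call began, along the tool's axes at that moment; what a row does not reach only later rows make up. A row lasts 1/10 s, in which the tool goes at most 50 mm and 8.59 degrees, less where a joint would pass 70% of its speed; a pose out of reach is approached as far as the arm can. A call with a gripper value outside its range is refused whole. The fingers move at their own pace and stop on an object; FORCE is the grip in N (left out, the last holds). Time passes only in rows, so rows that repeat a pose let the fingers close. It gives the time, the measured TCP pose, the force and the opening at its end, in the units of the state.
- arm.get_state(): the state, without advancing time (a new reading comes with each control period).
- arm.snapshot(name): name is "scene" or "top" or "wrist"; returns the picture (384x512x3 uint8, red, green, blue); there is no depth.
- arm.camera_model(name): a dict with "vfov" (degrees; the focal length in pixels is half the picture's height over the tangent of half this angle, whatever the lens; pixels are square), "cx", "cy" (the principal point, pixels), "k1" (the pictures are not rectified: a ray, as slopes to the right and down, at radius r is drawn at 1 + k1 r^2 times it, then the intrinsics apply), "extrinsics" (4x4, takes a point from camera to world coordinates). Camera axes: x right, y down, z forward; pixel columns grow to the right and rows downward; lengths in m; the calibration is good to about 2 mm. A picture is of the moment at which its call begins: read the wrist's pose just before it. camera_model takes no time and is no camera call; for the wrist camera it gives the pose at the moment of the call.
- arm.finish_job(): hands the job in, once; it reports no verdict.
The state is a dict: "time_s": time; "qpos": joint angles; "dq": joint speeds; "joint_torque": joint torques, N m; "tcp_pos": TCP position; "ee_rot": TCP orientation; "ft_force": force on the tool from outside, world axes, zero at the start; "torque": the same for the moment, N m; "opening": finger opening in m.
Only numpy, scipy, OpenCV 4.12 (cv2) and the standard library are available. Lean on these libraries where they do the work, as an engineer would, in place of code of your own. Each camera call takes 0.05 s, during which the arm holds its last target.

## Working session

There is one attempt and no reset: what is moved stays moved. The work goes in short steps, Python scripts to look and compute and a shell command to move; the robot and the scene stay as the last step left them, time stands still between calls to the robot, and variables do not carry over. Pictures are saved under pics/ and viewed, and the job is handed in when it is done.

```bash
mkdir -p pics
cat > h.py <<'E'
import numpy as np, cv2
from cell import arm
from scipy.spatial.transform import Rotation as R
def snap(name,fn):
    cm=arm.camera_model(name); im=arm.snapshot(name)
    cv2.imwrite('pics/'+fn+'.png',im[:,:,::-1]); np.save('pics/'+fn+'.npy',im)
    import pickle; pickle.dump(cm,open('pics/'+fn+'.pkl','wb')); return im,cm
def load(fn):
    import pickle; return np.load('pics/'+fn+'.npy'),pickle.load(open('pics/'+fn+'.pkl','rb'))
def K(cm,h=384):
    f=h/2/np.tan(np.radians(cm['vfov'])/2); return f
def ray(cm,u,v):
    f=K(cm); d=np.array([(u-cm['cx'])/f,(v-cm['cy'])/f]); s=d.copy()
    for _ in range(30): s=d/(1+cm['k1']*(s@s))
    E=np.array(cm['extrinsics']); w=E[:3,:3]@np.array([s[0],s[1],1]); return E[:3,3],w/np.linalg.norm(w)
def onz(cm,u,v,z):
    o,d=ray(cm,u,v); return o+d*(z-o[2])/d[2]
def proj(cm,p):
    E=np.array(cm['extrinsics']); c=E[:3,:3].T@(np.array(p)-E[:3,3]); s=c[:2]/c[2]
    s=s*(1+cm['k1']*(s@s)); f=K(cm); return s*f+[cm['cx'],cm['cy']]
def tri(rays):
    A=0;b=0
    for o,d in rays:
        P=np.eye(3)-np.outer(d,d);A=A+P;b=b+P@o
    x=np.linalg.solve(A,b); return x,[np.linalg.norm((np.eye(3)-np.outer(d,d))@(x-o)) for o,d in rays]
E
python3 - <<'E'
from h import *
for n in ['scene','top','wrist']:
    im,cm=snap(n,n+'0'); print(n,cm)
print(arm.get_state())
E
```

```text
scene {'vfov': 51.83862085091774, 'cx': 255.7853188520123, 'cy': 195.00841896375798, 'k1': -0.06755862767313286, 'extrinsics': array([[ 4.29443742e-01,  7.16779185e-01, -5.49368430e-01,
         1.15346258e+00],
       [ 9.03093015e-01, -3.41545829e-01,  2.60325667e-01,
        -1.94756695e-01],
       [-1.03847647e-03, -6.07926020e-01, -7.93992995e-01,
         1.01272286e+00],
       [ 0.00000000e+00,  0.00000000e+00,  0.00000000e+00,
         1.00000000e+00]])}
top {'vfov': 42.47164813030177, 'cx': 262.258134173549, 'cy': 198.21538244590835, 'k1': -0.03445638978541756, 'extrinsics': array([[-0.0276582 , -0.98432811,  0.17416429,  0.21277003],
       [-0.99961166,  0.02664283, -0.00816572,  0.09874098],
       [ 0.00339752, -0.1743225 , -0.98468275,  1.89063122],
       [ 0.        ,  0.        ,  0.        ,  1.        ]])}
wrist {'vfov': 62.09713347886645, 'cx': 250.74755101124856, 'cy': 190.53044048787578, 'k1': -0.08990424532502449, 'extrinsics': array([[ 0.43816922, -0.86567708, -0.24209695,  0.3127177 ],
       [-0.89889142, -0.42239594, -0.11651561, -0.48740147],
       [-0.00139588,  0.26867242, -0.9632306 ,  0.37268141],
       [ 0.        ,  0.        ,  0.        ,  1.        ]])}
{'time_s': 0.15, 'qpos': array([-1.25200592e+00,  1.50870429e-01,  1.43781506e+00, -3.04678369e-05,
        1.55377626e+00, -1.34015480e-01]), 'dq': array([-0.00060133, -0.00236216, -0.0015472 , -0.0008795 ,  0.00102777,
       -0.00096719]), 'joint_torque': array([ 2.94471363e-03, -7.13378477e+01, -5.71044266e+01, -1.24272819e-04,
        7.14103095e-03, -1.18723669e-04]), 'tcp_pos': array([ 0.2514705, -0.5169134,  0.2308488]), 'ee_rot': array([-3.06057890e+00, -7.05012191e-01,  1.73545072e-04]), 'ft_force': array([-0.92511326,  0.42060451, -0.90498967]), 'torque': array([ 0.02287517,  0.00983566, -0.02571128]), 'opening': 0.08581178766715104}
```

View pics/scene0.png

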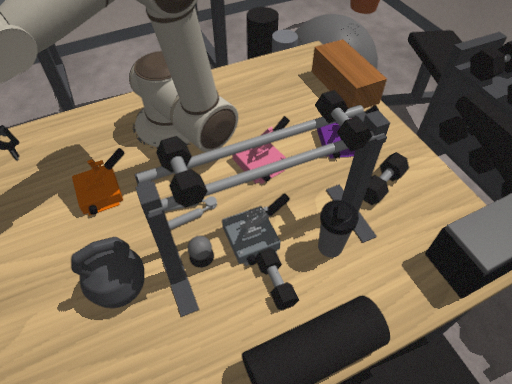

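View pics/top0.png

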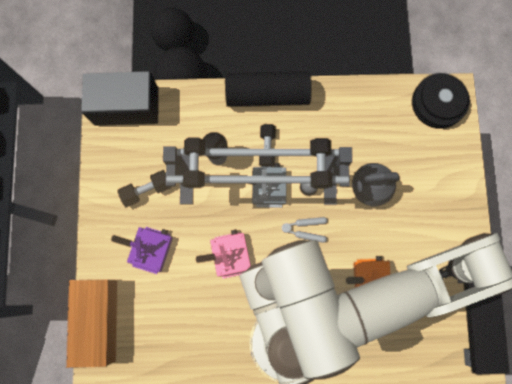

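View pics/wrist0.png

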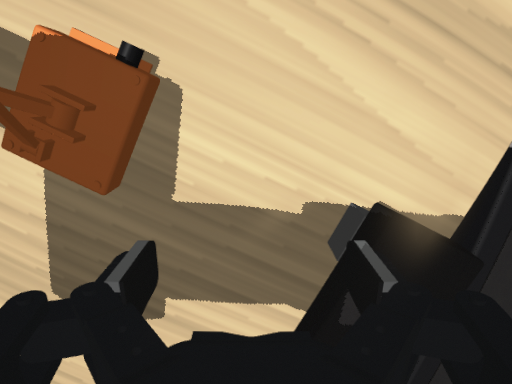

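Scene: the grey switch is at about (252,235), with its black handle at (278,205). In the top view it is at about (270,187), partly under the front rail. I'll zoom in next.

Run:
```python
from h import *
a,_=load('scene0'); b,_=load('top0')
A=cv2.resize(a[180:300,170:360],None,fx=4,fy=4,interpolation=2); B=cv2.resize(b[120:260,180:360],None,fx=4,fy=4,interpolation=2)
cv2.imwrite('pics/zs0.png',A[:,:,::-1]);cv2.imwrite('pics/zt0.png',B[:,:,::-1])
```

```text
(no output)
```

View pics/zs0.png

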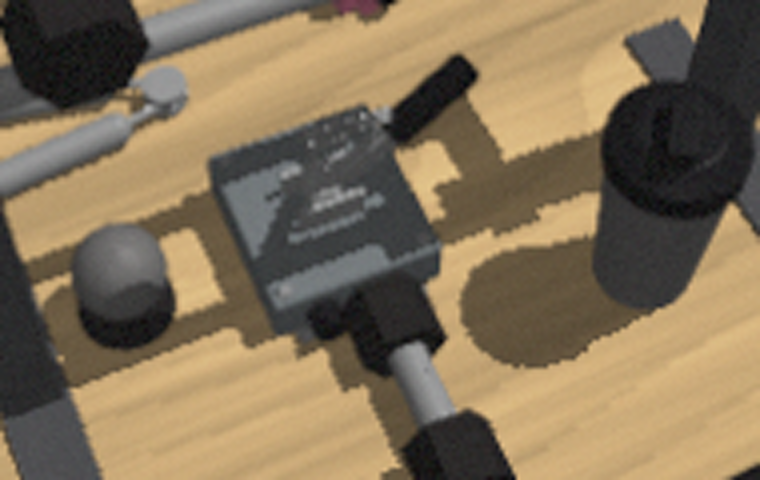

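View pics/zt0.png

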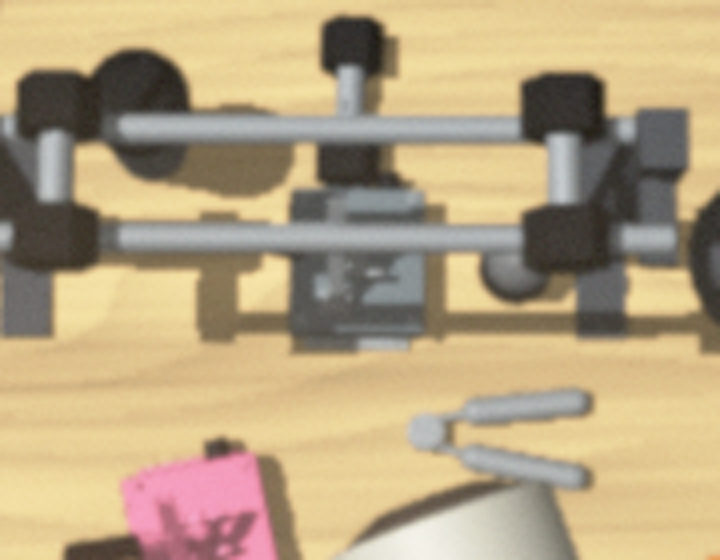

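Run:
```python
from h import *
_,s=load('scene0'); _,t=load('top0')
for p in [(212,160),(365,105),(438,240),(272,305)]: print('scene',onz(s,170+p[0]/4,180+p[1]/4,.045))
for p in [(293,190),(425,190),(425,332),(291,332)]: print('top',onz(t,180+p[0]/4,120+p[1]/4,.045))
for p in [(100,237),(674,237)]: print('rail',onz(t,180+p[0]/4,120+p[1]/4,.345))
for p in [(120,128),(500,128)]: print('rail2',onz(t,180+p[0]/4,120+p[1]/4,.345))
# handle end
for p in [(465,70),(395,125)]: print('h',[onz(s,170+p[0]/4,180+p[1]/4,z).round(3) for z in (.1,.12,.145)])
```

```text
scene [ 0.52606794 -0.00443697  0.045     ]
scene [0.52959405 0.11906655 0.045     ]
scene [0.65821504 0.11421898 0.045     ]
scene [ 0.65516481 -0.01331512  0.045     ]
top [0.6597607  0.11466938 0.045     ]
top [ 0.6563711  -0.01190395  0.045     ]
top [ 0.51835544 -0.00690349  0.045     ]
top [0.52179421 0.11993743 0.045     ]
rail [0.55269758 0.26732266 0.345     ]
rail [ 0.54036358 -0.19201515  0.345     ]
rail2 [0.64232776 0.25053787 0.345     ]
rail2 [ 0.63410207 -0.05641776  0.345     ]
h [array([0.568, 0.18 , 0.1  ]), array([0.581, 0.172, 0.12 ]), array([0.597, 0.162, 0.145])]
h [array([0.59 , 0.113, 0.1  ]), array([0.602, 0.106, 0.12 ]), array([0.618, 0.098, 0.145])]
```

Box corners from both views agree: centre ≈ (0.590, 0.054), yaw ≈ -0.03, 127 x 135 mm. The handle end also lies where the geometry puts it. Next I plan the approach pose.

```bash
cat >> h.py <<'E'
C=np.array([.590,.054,0]); YAW=-.03
Rs=R.from_euler('z',YAW)
def sw(p): return C+Rs.apply(p)      # switch->world
def inv(p): return Rs.inv().apply(np.array(p)-C)
def ori(tilt,roll=0,flip=1):
    t=np.radians(tilt); z=np.array([np.sin(t),0,-np.cos(t)]); y=np.array([0,1.,0])*flip
    M=np.column_stack([np.cross(y,z),y,z])
    return Rs*R.from_euler('x',roll,degrees=True)*R.from_matrix(M)
def rows(pos_grasp,Rt,back=.019,st=None):
    """grasp point target (world), -> shift cm, turn deg from current measured pose"""
    st=st or arm.get_state()
    p=np.array(pos_grasp)+Rt.apply([0,0,back])
    R0=R.from_rotvec(st['ee_rot'])
    d=R0.inv().apply(p-st['tcp_pos'])*100; w=np.degrees((R0.inv()*Rt).as_rotvec())
    return d.round(2),w.round(2),p.round(3)
E
python3 - <<'E'
from h import *
st=arm.get_state(); print(R.from_rotvec(st['ee_rot']).as_matrix().round(3))
for f in (1,-1): print(f,rows([.38,.05,.31],ori(40,0,f)))
E
```

```text
[[ 0.899  0.437 -0.   ]
 [ 0.437 -0.899  0.001]
 [ 0.    -0.001 -1.   ]]
1 (array([ 37.44, -44.79,  -6.42]), array([ -52.51,  -12.99, -144.24]), array([0.392, 0.05 , 0.295]))
-1 (array([ 37.44, -44.79,  -6.42]), array([-9.7 , 39.21, 26.5 ]), array([0.392, 0.05 , 0.295]))
```

```bash
python3 -m handwheel '0.2 0 0 -7 0 0 0; 0.2 0 0 -11 0 0 0; 0.2 37.4 -44.8 -11 -9.7 39.2 26.5; 0.2 37.4 -44.8 -11 -9.7 39.2 26.5; 0.2 37.4 -44.8 -11 -9.7 39.2 26.5; 0.2 37.4 -44.8 -11 -9.7 39.2 26.5; 0.2 37.4 -44.8 -11 -9.7 39.2 26.5; 0.2 37.4 -44.8 -11 -9.7 39.2 26.5; 0.2 37.4 -44.8 -11 -9.7 39.2 26.5; 0.2 37.4 -44.8 -11 -9.7 39.2 26.5' 20
python3 - <<'E'
from h import *
print(rows([.38,.05,.31],ori(40,0,-1)), arm.get_state()['qpos'])
E
```

```text
time_s: 1.15
tcp_pos: [0.3537, -0.1571, 0.336]
ee_rot: [-2.956, 0.049, -1.055]
ft_force: [-0.5, -0.5, -1.0]
opening: 0.0512
(array([ -0.21, -20.72,   5.42]), array([-0.64,  0.74, -0.42]), array([0.392, 0.05 , 0.295])) [-1.16695513 -0.68081407  2.00415458  0.61855413  1.51229102  0.49806834]
```

q2 sits at its lower limit: with 40° of tilt the wrist comes too close to the base. I'll take tilt off while moving across, then tilt again farther out.

Run:
```python
from h import *
print(rows([.36,-.157,.33],ori(10,0,-1)))
print(rows([.42,.05,.33],ori(10,0,-1)))
```

```text
(array([-0.82,  0.  ,  2.52]), array([ -0.73, -29.26,  -0.24]), array([ 0.363, -0.157,  0.311]))
(array([  3.19, -20.86,   6.16]), array([ -0.73, -29.26,  -0.24]), array([0.423, 0.05 , 0.311]))
```

```bash
python3 -m handwheel '0.2 1 -1 1 0 -8 0; 0.2 1.5 -3 2 0 -16 0; 0.2 2 -6 3 -0.3 -23 0; 0.2 3.2 -10 6 -0.7 -29.3 -0.2; 0.2 3.2 -14 6.2 -0.7 -29.3 -0.2; 0.2 3.2 -18 6.2 -0.7 -29.3 -0.2; 0.2 3.2 -20.9 6.2 -0.7 -29.3 -0.2; 0.2 3.2 -20.9 6.2 -0.7 -29.3 -0.2; 0.2 3.2 -20.9 6.2 -0.7 -29.3 -0.2; 0.2 3.2 -20.9 6.2 -0.7 -29.3 -0.2'
python3 - <<'E'
from h import *
print(rows([.42,.05,.33],ori(10,0,-1)), arm.get_state()['qpos'])
E
```

```text
time_s: 2.15
tcp_pos: [0.4233, 0.052, 0.3122]
ee_rot: [3.121, -0.035, 0.275]
ft_force: [-0.9, -1.0, 1.2]
opening: 0.0513
(array([-0.01,  0.21,  0.09]), array([ 0.26, -0.06,  0.45]), array([0.423, 0.05 , 0.311])) [-5.90864693e-02 -3.00020764e-01  1.70503135e+00  4.65998654e-04
  1.56087581e+00  1.53421898e+00]
```

Run:
```python
from h import *
print(rows(sw([-.13,.02,.20]),ori(27,0,-1)))
```

```text
(array([ 2.21, -2.74, 13.49]), array([ 0.2 , 16.94,  0.49]), array([0.469, 0.078, 0.183]))
```

```bash
python3 -m handwheel '0.2 1 -1.5 4 0.2 6 0.3; 0.2 2 -2.7 9 0.2 12 0.5; 0.2 2.2 -2.7 13 0.2 16.9 0.5; 0.2 2.2 -2.7 13.5 0.2 16.9 0.5; 0.2 2.2 -2.7 13.5 0.2 16.9 0.5; 0.2 2.2 -2.7 13.5 0.2 16.9 0.5'
python3 - <<'E'
from h import *
snap('wrist','w1')
print(arm.get_state()['qpos'])
E
```

```text
time_s: 2.75
tcp_pos: [0.4708, 0.0741, 0.1869]
ee_rot: [3.045, -0.053, 0.734]
ft_force: [0.6, -0.2, 0.2]
opening: 0.0513
[ 0.00798447 -0.34394595  2.04832877 -0.02408628  0.96394999  1.62274115]
```

View pics/w1.png

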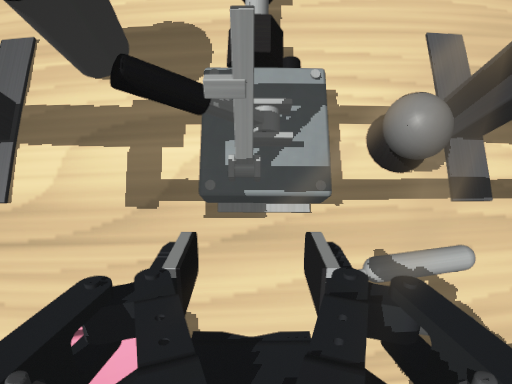

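The wrist view shows the keeper arm from its hinge at about (243,165) to its tip at (243,7), with the nose to the left at (225,83). The handle runs from (205,97) to (122,72). I'll check the model against these pixels.

Run:
```python
from h import *
im,cm=load('w1')
S,Co=np.sin,np.cos
def kp(r,a): th=.57-a; return sw([-.045+r*S(th),.02,.055+r*Co(th)])
def lv(r,a): th=.9-a; return sw([0,r*S(th),.055+r*Co(th)])
pts={'kh':kp(0,0),'k83':kp(.083,0),'k120':kp(.12,0),'k140':kp(.14,0),'l70':lv(.07,0),'l105':lv(.105,0),'l145':lv(.145,0)}
for i,c in enumerate([(-.07,.065),(-.07,-.065),(.07,-.065),(.07,.065)]): pts['c%d'%i]=sw([*c,.045])
v=im.copy()
for k,p in pts.items():
    u=proj(cm,p); print(k,u.round(1)); cv2.circle(v,tuple(int(round(x)) for x in u),2,(255,0,0),-1)
cv2.imwrite('pics/w1m.png',cv2.resize(v[:230],None,fx=1.5,fy=1.5)[:,:,::-1])
```

```text
kh [246.6 169.4]
k83 [245.3  88.2]
k120 [244.5  39. ]
k140 [244.    8.1]
l70 [204.4 104.2]
l105 [165.4  91.9]
l145 [113.2  75.9]
c0 [199.7 197.7]
c1 [335.4 197. ]
c2 [326.7  67.2]
c3 [204.   67.3]
```

View pics/w1m.png

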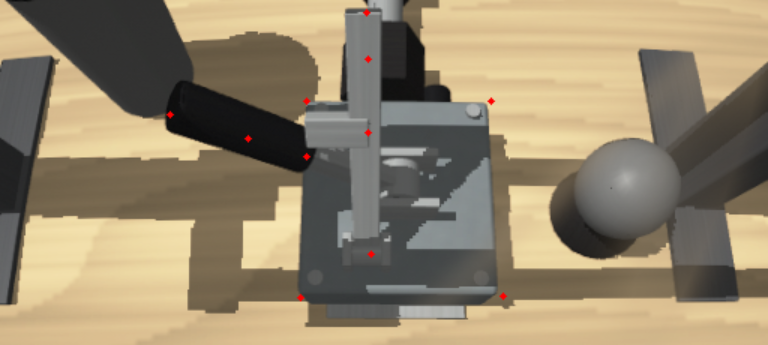

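```bash
sed -i 's/^C=.*/C=np.array([.590,.056,0]); YAW=-.03/' h.py
python3 - <<'E'
from h import *
for p,t in [((-.06,.02,.172),43),((-.02,.02,.168),45),((.02,.02,.158),45)]: print(rows(sw(p),ori(t,0,-1)))
E
```

```text
(array([ 5.14, -0.58,  5.87]), array([ 0.17, 15.85, -0.23]), array([0.544, 0.077, 0.158]))
(array([ 8.58, -0.6 ,  8.03]), array([ 0.18, 17.85, -0.23]), array([0.584, 0.076, 0.155]))
(array([11.68, -0.62, 10.74]), array([ 0.18, 17.85, -0.23]), array([0.624, 0.075, 0.145]))
```

```bash
python3 -m handwheel '0.2 2.5 -0.3 3 0.2 8 -0.2; 0.2 5.1 -0.6 5.9 0.2 15.9 -0.2; 0.2 8.6 -0.6 8 0.2 17.9 -0.2; 0.2 8.6 -0.6 8 0.2 17.9 -0.2; 0.2 10.2 -0.6 9.4 0.2 17.9 -0.2; 0.2 11.7 -0.6 10.7 0.2 17.9 -0.2; 0.2 11.7 -0.6 10.7 0.2 17.9 -0.2; 0.2 11.7 -0.6 10.7 0.2 17.9 -0.2'
python3 - <<'E'
from h import *
snap('wrist','w2')
print(rows(sw((.02,.02,.158)),ori(45,0,-1)),arm.get_state()['qpos'])
E
```

```text
time_s: 3.6
tcp_pos: [0.6231, 0.0752, 0.1426]
ee_rot: [2.893, -0.043, 1.196]
ft_force: [0.2, -0.1, -0.1]
opening: 0.051
(array([ 0.24,  0.02, -0.05]), array([-0.03,  0.06, -0.  ]), array([0.624, 0.075, 0.145])) [ 0.01292155 -0.06756088  2.05438132 -0.08187867  0.37196514  1.67757088]
```

View pics/w2.png

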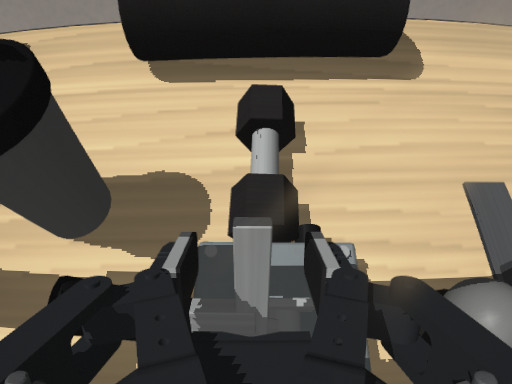

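The keeper, at column ~253, stands between the pads (about 190 and 310). Closing gently at 20 N.

```bash
python3 -m handwheel '-0.5 0 0 0 0 0 0; -0.8 0 0 0 0 0 0; -0.8 0 0 0 0 0 0; -0.8 0 0 0 0 0 0; -0.8 0 0 0 0 0 0' 20;  python3 - <<'E'
from h import *
S,Co=np.sin,np.cos
st=arm.get_state(); print(st['opening'],st['ft_force'],inv(st['tcp_pos']))
g=np.array(st['tcp_pos'])-R.from_rotvec(st['ee_rot']).apply([0,0,.019]); g=inv(g)
r=np.hypot(g[0]+.045,g[2]-.055); th=np.arctan2(g[0]+.045,g[2]-.055); print(g,r,th)
for a,t in [(.2,43),(.4,41),(.6,38),(.8,34),(1.0,29),(1.2,24),(1.35,20),(1.4,20)]:
    q=th-a; print(a,*rows(sw([-.045+r*S(q),g[1],.055+r*Co(q)]),ori(t,0,-1))[:2])
E
```

```text
time_s: 4.15
tcp_pos: [0.6223, 0.075, 0.142]
ee_rot: [2.892, -0.043, 1.197]
ft_force: [-7.0, -8.7, 4.6]
opening: 0.0154
0.01536206235939838 [-7.03820829 -8.74201205  4.61580835] [0.03174171 0.01991796 0.14195825]
[0.01831671 0.01991465 0.1554033 ] 0.11870058569306648 0.5626331868054492
0.2 [-0.82 -0.   -2.25] [-0.01 -1.96  0.  ]
0.4 [-2.07 -0.   -4.3 ] [-0.01 -3.96  0.  ]
0.6 [-3.74 -0.   -6.09] [-0.01 -6.96  0.  ]
0.8 [-5.76 -0.   -7.54] [-1.000e-02 -1.096e+01  0.000e+00]
1.0 [-8.06 -0.   -8.6 ] [-1.000e-02 -1.596e+01  0.000e+00]
1.2 [-10.51  -0.    -9.24] [-1.000e-02 -2.096e+01  0.000e+00]
1.35 [-12.41  -0.    -9.42] [-1.000e-02 -2.496e+01  0.000e+00]
1.4 [-13.   -0.   -9.4] [-1.000e-02 -2.496e+01  0.000e+00]
```

```bash
python3 -m handwheel '-0.8 -0.35 0 -1.15 0 -1 0; -0.8 -0.8 0 -2.25 0 -2 0; -0.8 -1.4 0 -3.3 0 -3 0; -0.8 -2.05 0 -4.3 0 -4 0; -0.8 -2.85 0 -5.2 0 -5.5 0; -0.8 -3.75 0 -6.1 0 -7 0; -0.8 -3.75 0 -6.1 0 -7 0' 20;  python3 - <<'E'
from h import *
S,Co=np.sin,np.cos
st=arm.get_state(); print(st['opening'],st['ft_force'],inv(st['tcp_pos']))
g=np.array(st['tcp_pos'])-R.from_rotvec(st['ee_rot']).apply([0,0,.019]); g=inv(g)
r=np.hypot(g[0]+.045,g[2]-.055); th=np.arctan2(g[0]+.045,g[2]-.055); print(g,r,.57-th)
r=.119
for a,t in [(.7,36),(.8,34),(.9,31),(1.0,29),(1.1,26),(1.2,24),(1.3,21),(1.35,20),(1.4,20)]:
    q=.57-a; print(a,*rows(sw([-.045+r*S(q),g[1],.055+r*Co(q)]),ori(t,0,-1))[:2])
E
```

```text
time_s: 4.85
tcp_pos: [0.552, 0.0775, 0.1583]
ee_rot: [2.962, -0.043, 1.017]
ft_force: [-2.0, -2.3, 0.1]
opening: 0.0153
0.01532832835173424 [-2.0209599  -2.30849098  0.0815515 ] [-0.03858617  0.02037069  0.15833068]
[-0.0502582   0.02035445  0.1733228 ] 0.11843957560718175 0.6144102413877518
0.7 [-0.89  0.   -0.6 ] [-0.05 -1.9   0.02]
0.8 [-2.01 -0.   -1.15] [-0.05 -3.9   0.02]
0.9 [-3.21 -0.   -1.61] [-0.05 -6.9   0.02]
1.0 [-4.42 -0.   -1.95] [-0.05 -8.9   0.02]
1.1 [-5.69 -0.   -2.18] [ -0.05 -11.9    0.03]
1.2 [-6.94 -0.   -2.29] [ -0.05 -13.9    0.03]
1.3 [-8.22 -0.   -2.29] [ -0.05 -16.9    0.03]
1.35 [-8.84 -0.   -2.25] [ -0.05 -17.9    0.03]
1.4 [-9.43 -0.   -2.16] [ -0.05 -17.9    0.03]
```

```bash
python3 -m handwheel '-0.8 -0.9 0 -0.6 0 -2 0; -0.8 -2 0 -1.15 0 -4 0; -0.8 -3.2 0 -1.6 0 -7 0; -0.8 -4.4 0 -1.95 0 -9 0; -0.8 -5.7 0 -2.2 0 -12 0; -0.8 -6.95 0 -2.3 0 -14 0; -0.8 -8.2 0 -2.3 0 -17 0; -0.8 -8.85 0 -2.25 0 -18 0; -0.8 -8.85 0 -2.25 0 -18 0' 20;  python3 - <<'E'
from h import *
S,Co=np.sin,np.cos
st=arm.get_state(); print(st['opening'],st['ft_force'],st['qpos'])
g=np.array(st['tcp_pos'])-R.from_rotvec(st['ee_rot']).apply([0,0,.019]); g=inv(g)
r=np.hypot(g[0]+.045,g[2]-.055); th=np.arctan2(g[0]+.045,g[2]-.055); print(g,r,.57-th)
r=.119
for a,t in [(1.37,20),(1.4,20),(1.42,20)]:
    q=.57-a; print(a,*rows(sw([-.045+r*S(q),g[1],.055+r*Co(q)]),ori(t,0,-1))[:2])
E
```

```text
time_s: 5.75
tcp_pos: [0.4695, 0.0805, 0.1216]
ee_rot: [3.09, -0.045, 0.544]
ft_force: [-6.6, 6.0, 8.7]
opening: 0.0155
0.015491656270410357 [-6.63099996  5.95733062  8.68411658] [ 0.01786088 -0.21283007  2.0569153  -0.01790302  0.94956927  1.62581832]
[-0.12765475  0.02084467  0.1394602 ] 0.11817501208407703 1.3445948989501977
1.37 [-0.31  0.    0.05] [-0.1   0.04  0.02]
1.4 [-0.63  0.    0.21] [-0.1   0.04  0.02]
1.42 [-0.83  0.    0.33] [-0.1   0.04  0.02]
```

```bash
python3 -m handwheel '-0.8 -0.3 0 0.05 0 0 0; -0.8 -0.6 0 0.2 0 0 0; -0.8 -0.8 0 0.3 0 0 0; -0.8 -0.8 0 0.3 0 0 0' 20;  python3 - <<'E'
from h import *
st=arm.get_state(); print(st['opening'],st['ft_force'])
g=np.array(st['tcp_pos'])-R.from_rotvec(st['ee_rot']).apply([0,0,.019]); g=inv(g)
r=np.hypot(g[0]+.045,g[2]-.055); th=np.arctan2(g[0]+.045,g[2]-.055); print(g,r,.57-th)
E
```

```text
time_s: 6.15
tcp_pos: [0.4632, 0.0807, 0.1159]
ee_rot: [3.09, -0.045, 0.546]
ft_force: [2.1, 7.8, -0.8]
opening: 0.0152
0.01521387218239192 [ 2.11486644  7.81410804 -0.83577163]
[-0.13397159  0.02087981  0.13379436] 0.11884651407785658 1.415987170780927
```

```bash
python3 -m handwheel '-0.8 -0.3 0 0.2 0 0 0; -0.8 -0.5 0 0.4 0 0 0; -0.8 -0.5 0 0.4 0 0 0' 20; python3 -m handwheel '0.2 0 0 0 0 0 0; 0.2 0 0 0 0 0 0; 0.2 0 0 0 0 0 0;0.2 0 0 0 0 0 0'
python3 - <<'E'
from h import *
snap('wrist','w3'); snap('scene','s3')
st=arm.get_state(); print(st['opening'],st['ft_force'])
E
```

```text
time_s: 6.45
tcp_pos: [0.4594, 0.0809, 0.1107]
ee_rot: [3.09, -0.045, 0.544]
ft_force: [-10.9, 7.4, 11.1]
opening: 0.0154
time_s: 6.85
tcp_pos: [0.4595, 0.0802, 0.1103]
ee_rot: [3.089, -0.046, 0.543]
ft_force: [0.1, 0.3, -0.4]
opening: 0.0514
0.05130074660369793 [0.21437326 0.00953324 0.48880641]
```

View pics/w3.png

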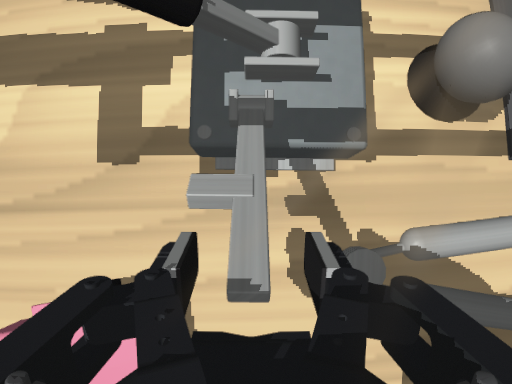

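Keeper is folded down: arm from (250,110) to its tip at (248,300), resting at the stop with zero force after release. Next is the lever, checking the shaker's position first.

Run:
```python
from h import *
_,t=load('top0'); _,cm=load('w3')
print('shaker',inv(onz(t,214,147,.198)))
S,Co=np.sin,np.cos
for a in (1.3,1.4,1.5):
    th=.57-a; print(a,[proj(cm,sw([-.045+r*S(th),.02,.055+r*Co(th)])).round(0) for r in (0,.083,.14)])
print(rows(sw((-.14,.02,.22)),ori(20,0,-1)))
for p,ti,ro in [((-.12,.13,.22),32,-20),((-.085,.142,.205),42,-35),((-.0,.082,.120),42,-35)]: print(rows(sw(p),ori(ti,ro,-1)))
```

```text
shaker [0.10522463 0.19788214 0.198     ]
1.3 [array([251., 111.]), array([251., 182.]), array([251., 282.])]
1.4 [array([251., 111.]), array([251., 195.]), array([251., 304.])]
1.5 [array([251., 111.]), array([251., 206.]), array([251., 319.])]
(array([ 2.92,  0.03, -8.71]), array([-0.04,  0.08,  0.02]), array([0.457, 0.08 , 0.202]))
(array([  5.23, -10.42,  -8.15]), array([-18.06,  11.95,  -8.76]), array([0.484, 0.184, 0.205]))
(array([  8.38, -11.36,  -5.79]), array([-30.24,  21.37, -18.1 ]), array([0.522, 0.192, 0.193]))
(array([13.47, -5.35,  5.09]), array([-30.24,  21.37, -18.1 ]), array([0.605, 0.129, 0.108]))
```

```bash
python3 -m handwheel '0.2 1 0 -4.5 0 0 0; 0.2 2.5 0 -9 0 0 0; 0.2 4 -4 -9.5 -8 5 -4; 0.2 5.2 -8 -9.5 -15 10 -8; 0.2 6.5 -11 -8 -21 15 -13; 0.2 8.4 -11.4 -6 -30.2 21.4 -18.1; 0.2 8.4 -11.4 -6 -30.2 21.4 -18.1; 0.2 8.4 -11.4 -6 -30.2 21.4 -18.1; 0.2 8.4 -11.4 -6 -30.2 21.4 -18.1' 20
python3 - <<'E'
from h import *
snap('wrist','w4')
st=arm.get_state(); print(st['ft_force'],st['qpos'])
print(rows(sw((-.0,.082,.120)),ori(42,-35,-1)))
E
```

```text
time_s: 7.85
tcp_pos: [0.5199, 0.1936, 0.1926]
ee_rot: [2.381, 0.261, 0.9]
ft_force: [-0.2, -0.1, -0.4]
opening: 0.0508
[-0.67626984 -0.02812565  0.03505875] [ 0.65925363  0.02305284  1.91972673 -1.00280017  1.10295212  2.45599229]
(array([-0.59,  0.17, 13.59]), array([-0.17,  0.08,  0.17]), array([0.605, 0.129, 0.108]))
```

View pics/w4.png

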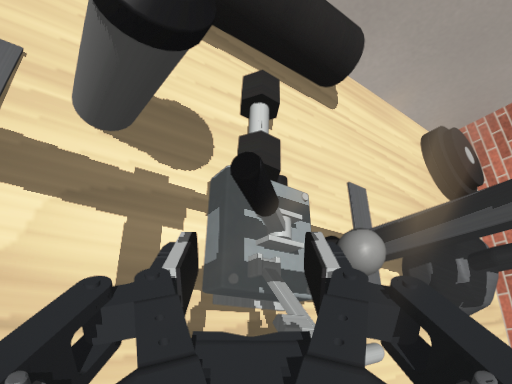

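The handle, from (250,165) to (275,210), lies midway between the pads. Inserting.

```bash
python3 -m handwheel '0.2 -0.2 0 4 0 0 0; 0.2 -0.4 0.1 8 0 0 0; 0.2 -0.5 0.1 11 0 0 0; 0.2 -0.6 0.2 13.5 0 0 0; 0.2 -0.6 0.2 13.5 0 0 0; 0.2 -0.6 0.2 13.5 0 0 0' 20
python3 - <<'E'
from h import *
snap('wrist','w5')
st=arm.get_state(); print(st['ft_force'],st['qpos'])
print(rows(sw((-.0,.082,.120)),ori(42,-35,-1)))
E
```

```text
time_s: 8.5
tcp_pos: [0.6058, 0.1274, 0.1122]
ee_rot: [2.387, 0.247, 0.903]
ft_force: [0.6, -0.1, 1.4]
opening: 0.0511
[-0.24018415 -0.57538645  0.09334038] [ 0.4424188   0.17700533  1.94529209 -1.14728879  0.84748524  2.54237288]
(array([-0.23, -0.35,  0.14]), array([-0.05, -0.01, -0.21]), array([0.605, 0.129, 0.108]))
```

View pics/w5.png

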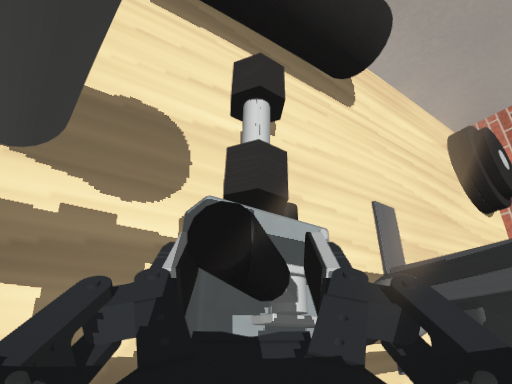

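```bash
cat > lev.py <<'E'
from h import *
import sys
a0,a1,n,lead=map(float,sys.argv[1:5])
st=arm.get_state()
for a in np.linspace(a0,a1,int(n)):
    ph=.9-a; p=[0,.105*np.sin(ph)-lead*np.cos(ph),.055+.105*np.cos(ph)+lead*np.sin(ph)]
    ro=-35+50*a/1.8
    d,w,_=rows(sw(p),ori(42,ro,-1),st=st); print(round(a,2),d,w)
E
python3 lev.py 0.1 0.8 8 .012
```

```text
0.1 [ 0.12  1.77 -0.24] [ 2.01 -0.01  1.64]
0.2 [ 0.14  2.76 -0.27] [ 4.08 -0.01  3.5 ]
0.3 [ 0.1   3.74 -0.22] [ 6.14 -0.02  5.36]
0.4 [-0.01  4.72 -0.09] [ 8.21 -0.02  7.22]
0.5 [-0.19  5.67  0.11] [10.27 -0.02  9.08]
0.6 [-0.43  6.59  0.38] [12.33 -0.03 10.94]
0.7 [-0.74  7.46  0.73] [14.4  -0.03 12.8 ]
0.8 [-1.1   8.29  1.13] [16.46 -0.03 14.66]
```

```bash
python3 -m handwheel '0.2 0.1 0.9 -0.2 1 0 0.8; 0.2 0.1 1.8 -0.25 2 0 1.6; 0.2 0.1 2.3 -0.25 3 0 2.5; 0.2 0.1 2.8 -0.25 4 0 3.5; 0.2 0.1 2.8 -0.25 4 0 3.5' 20
python3 - <<'E'
from h import *
im,cm=snap('scene','s5'); cv2.imwrite('pics/s5z.png',cv2.resize(im[160:300,190:350],None,fx=4,fy=4,interpolation=2)[:,:,::-1])
E
python3 lev.py 0.3 1.2 10 .012
```

```text
time_s: 9.05
tcp_pos: [0.6036, 0.1073, 0.1312]
ee_rot: [2.471, 0.214, 0.941]
ft_force: [-1.3, 6.8, -0.5]
opening: 0.0508
0.3 [0.03 0.99 0.06] [ 2.01 -0.17  1.92]
0.4 [-0.02  1.97  0.12] [ 4.07 -0.17  3.78]
0.5 [-0.14  2.95  0.25] [ 6.13 -0.17  5.64]
0.6 [-0.33  3.9   0.45] [ 8.2  -0.16  7.5 ]
0.7 [-0.58  4.81  0.73] [10.26 -0.16  9.37]
0.8 [-0.9   5.68  1.07] [12.32 -0.16 11.23]
0.9 [-1.27  6.5   1.49] [14.38 -0.16 13.09]
1.0 [-1.7   7.26  1.96] [16.44 -0.15 14.95]
1.1 [-2.18  7.95  2.49] [18.5  -0.15 16.81]
1.2 [-2.71  8.56  3.07] [20.57 -0.15 18.67]
```

View pics/s5z.png

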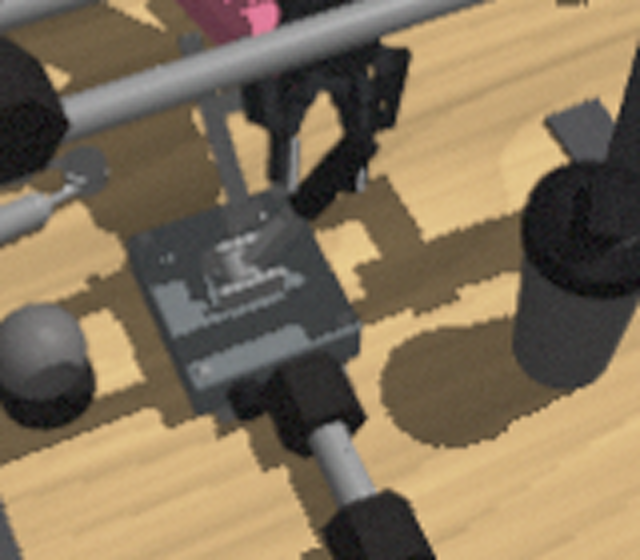

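Contact is made at 6.8 N and the lever is moving. Continuing.

```bash
python3 -m handwheel '0.2 0 1 0.05 2 -0.2 1.9; 0.2 0 2 0.1 4 -0.2 3.8; 0.2 -0.15 2.95 0.25 6.1 -0.2 5.6; 0.2 -0.35 3.9 0.45 8.2 -0.2 7.5; 0.2 -0.6 4.8 0.75 10.3 -0.2 9.4; 0.2 -0.9 5.7 1.05 12.3 -0.2 11.2; 0.2 -1.3 6.5 1.5 14.4 -0.2 13.1; 0.2 -1.7 7.25 1.95 16.4 -0.2 15; 0.2 -1.7 7.25 1.95 16.4 -0.2 15' 20
python3 lev.py 1.1 1.9 9 .012
```

```text
time_s: 10.0
tcp_pos: [0.6026, 0.0303, 0.1457]
ee_rot: [2.81, 0.021, 1.081]
ft_force: [0.5, 6.5, 6.6]
opening: 0.0509
1.1 [-0.4   0.78  0.35] [ 2.25 -0.18  1.7 ]
1.2 [-0.73  1.64  0.72] [ 4.31 -0.18  3.57]
1.3 [-1.12  2.45  1.15] [ 6.37 -0.19  5.43]
1.4 [-1.56  3.2   1.64] [ 8.43 -0.19  7.29]
1.5 [-2.05  3.87  2.19] [10.49 -0.2   9.15]
1.6 [-2.59  4.47  2.78] [12.55 -0.2  11.01]
1.7 [-3.17  4.99  3.42] [14.62 -0.21 12.88]
1.8 [-3.78  5.41  4.1 ] [16.68 -0.21 14.74]
1.9 [-4.42  5.74  4.81] [18.74 -0.22 16.6 ]
```

```bash
python3 -m handwheel '0.2 -0.4 0.8 0.35 2.2 -0.2 1.7; 0.2 -0.75 1.65 0.7 4.3 -0.2 3.6; 0.2 -1.1 2.45 1.15 6.4 -0.2 5.4; 0.2 -1.55 3.2 1.65 8.4 -0.2 7.3; 0.2 -2.05 3.9 2.2 10.5 -0.2 9.2; 0.2 -2.05 3.9 2.2 10.5 -0.2 9.2' 20
python3 - <<'E'
from h import *
im,cm=snap('scene','s6'); cv2.imwrite('pics/s6z.png',cv2.resize(im[160:300,190:350],None,fx=4,fy=4,interpolation=2)[:,:,::-1])
snap('wrist','w6')
E
python3 lev.py 1.5 2.0 11 .012
```

```text
time_s: 10.6
tcp_pos: [0.6006, -0.0122, 0.1199]
ee_rot: [-2.841, 0.108, -1.089]
ft_force: [-2.1, 2.9, 8.7]
opening: 0.0512
1.5 [ 0.05 -0.01 -0.05] [0.16 0.15 0.05]
1.55 [-0.15  0.39  0.18] [1.19 0.15 0.98]
1.6 [-0.37  0.77  0.42] [2.22 0.14 1.9 ]
1.65 [-0.6   1.13  0.68] [3.26 0.14 2.83]
1.7 [-0.85  1.47  0.96] [4.29 0.14 3.76]
1.75 [-1.1   1.8   1.24] [5.32 0.14 4.69]
1.8 [-1.37  2.1   1.54] [6.36 0.14 5.62]
1.85 [-1.65  2.38  1.85] [7.39 0.14 6.54]
1.9 [-1.94  2.65  2.17] [8.42 0.14 7.47]
1.95 [-2.23  2.89  2.5 ] [9.46 0.14 8.4 ]
2.0 [-2.54  3.11  2.84] [10.49  0.14  9.33]
```

View pics/s6z.png

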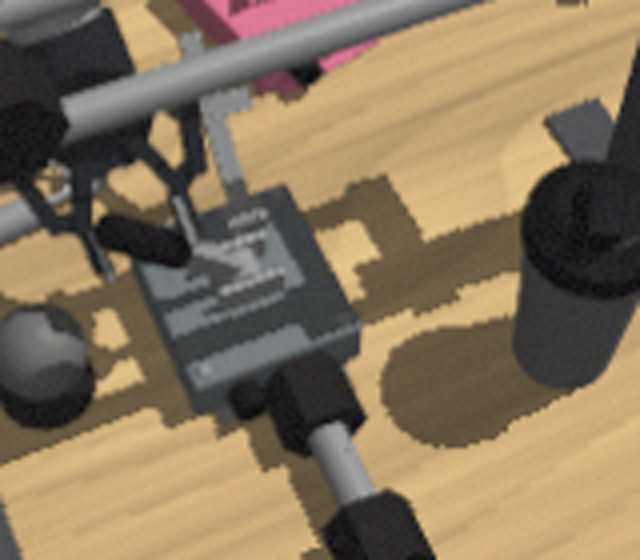

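View pics/w6.png

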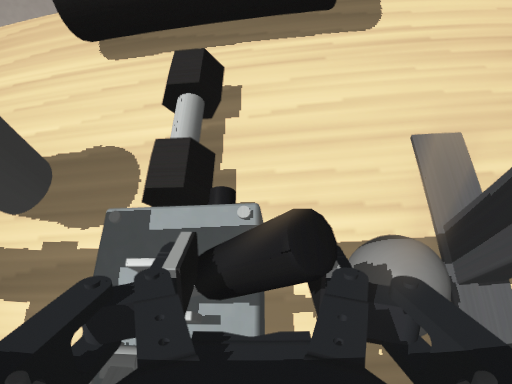

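The handle has swung over to about 1.5 rad. The right finger is getting close to the ball and the handle is skewed in the jaws, so I'll back out, shut the fingers and press it home from the upper left.

```bash
python3 -m handwheel '0.2 0 -0.4 0 0 0 0; 0.2 0 -0.4 -3 0 0 0; 0.2 0 -0.4 -6 0 0 0; 0.2 0 -0.4 -9 0 0 0; -1 0 -2 -9 0 0 0; -1 0 -3.5 -9 0 0 0; -1 0 -3.5 -9 0 0 0; -1 0 -3.5 -9 0 0 0; -1 0 -3.5 -9 0 0 0' 20
python3 - <<'E'
from h import *
im,cm=snap('scene','s7'); cv2.imwrite('pics/s7z.png',cv2.resize(im[160:300,190:350],None,fx=4,fy=4,interpolation=2)[:,:,::-1])
snap('wrist','w7')
for a in (1.4,1.5,1.6,1.7,1.8):
    ph=.9-a; print(a,[proj(cm,sw([0,r*np.sin(ph),.055+r*np.cos(ph)])).round(0) for r in (.07,.145)], end=' ')
    print([proj(load('w7')[1],sw([0,r*np.sin(ph),.055+r*np.cos(ph)])).round(0) for r in (.07,.145)])
print('ball',inv(onz(cm,201,245,.05)))
E
python3 lev.py 1.5 1.8 4 -.045;python3 lev.py 1.5 1.8 4 -.032
```

```text
time_s: 11.6
tcp_pos: [0.541, 0.0174, 0.1888]
ee_rot: [-2.844, 0.104, -1.085]
ft_force: [-0.2, 0.7, -0.5]
opening: 0.0003
1.4 [array([239., 219.]), array([225., 210.])] [array([253., 211.]), array([303., 164.])]
1.5 [array([237., 221.]), array([221., 213.])] [array([261., 213.]), array([324., 170.])]
1.6 [array([235., 222.]), array([217., 216.])] [array([269., 215.]), array([342., 176.])]
1.7 [array([234., 224.]), array([214., 220.])] [array([275., 216.]), array([357., 183.])]
1.8 [array([232., 225.]), array([211., 223.])] [array([282., 219.]), array([369., 189.])]
ball [-0.0047813  -0.14986182  0.05      ]
1.5 [ 2.03 -1.56  6.82] [0.12 0.37 0.08]
1.6 [ 1.93 -0.5   6.94] [2.19 0.37 1.93]
1.7 [1.76 0.54 7.13] [4.26 0.37 3.78]
1.8 [1.52 1.56 7.4 ] [6.33 0.37 5.64]
1.5 [ 1.63 -0.41  7.28] [0.12 0.37 0.08]
1.6 [1.46 0.58 7.47] [2.19 0.37 1.93]
1.7 [1.22 1.55 7.74] [4.26 0.37 3.78]
1.8 [0.91 2.48 8.09] [6.33 0.37 5.64]
```

View pics/s7z.png

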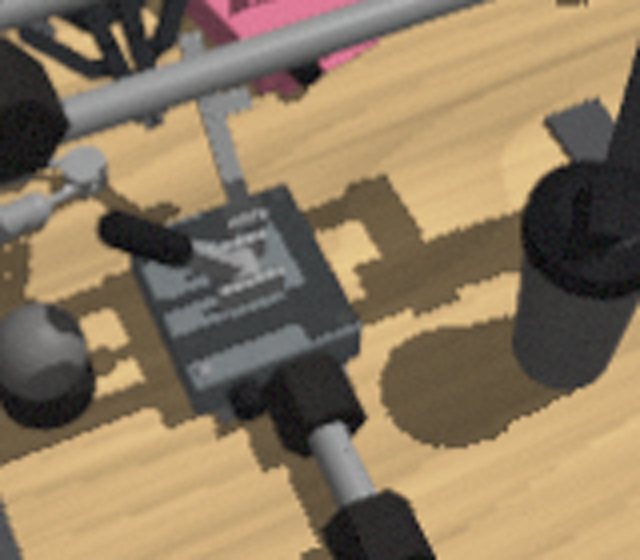

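View pics/w7.png

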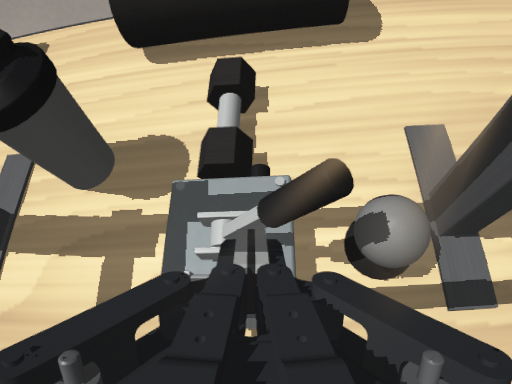

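The lever has stayed at about 1.58 rad (handle end at (338,178) in the wrist view). I'll bring the shut fingers to its upper left, then press in small steps.

```bash
python3 -m handwheel '-1 1 -1.5 3 0 0.4 0; -1 2 -1 6 1 0.4 1; -1 1.9 -0.5 6.9 2.2 0.4 1.9; -1 1.9 -0.5 6.9 2.2 0.4 1.9; -1 1.9 -0.5 6.9 2.2 0.4 1.9' 20
python3 - <<'E'
from h import *
snap('wrist','w8')
E
python3 lev.py 1.6 1.9 7 -.035;python3 lev.py 1.6 1.9 7 -.027
```

```text
time_s: 12.2
tcp_pos: [0.6011, 0.0247, 0.1503]
ee_rot: [-2.796, 0.131, -1.077]
ft_force: [0.4, 1.9, 0.3]
opening: -0.0001
1.6 [-0.33  0.89  0.47] [ 0.01 -0.05  0.05]
1.65 [-0.42  1.39  0.56] [ 1.05 -0.05  0.98]
1.7 [-0.52  1.89  0.68] [ 2.08 -0.05  1.91]
1.75 [-0.64  2.38  0.81] [ 3.11 -0.05  2.84]
1.8 [-0.78  2.85  0.97] [ 4.14 -0.05  3.77]
1.85 [-0.94  3.32  1.14] [ 5.17 -0.05  4.7 ]
1.9 [-1.11  3.78  1.33] [ 6.21 -0.05  5.63]
1.6 [-0.6   1.58  0.77] [ 0.01 -0.05  0.05]
1.65 [-0.71  2.06  0.89] [ 1.05 -0.05  0.98]
1.7 [-0.84  2.53  1.03] [ 2.08 -0.05  1.91]
1.75 [-0.98  3.    1.19] [ 3.11 -0.05  2.84]
1.8 [-1.14  3.45  1.37] [ 4.14 -0.05  3.77]
1.85 [-1.32  3.89  1.56] [ 5.17 -0.05  4.7 ]
1.9 [-1.51  4.31  1.77] [ 6.21 -0.05  5.63]
```

View pics/w8.png

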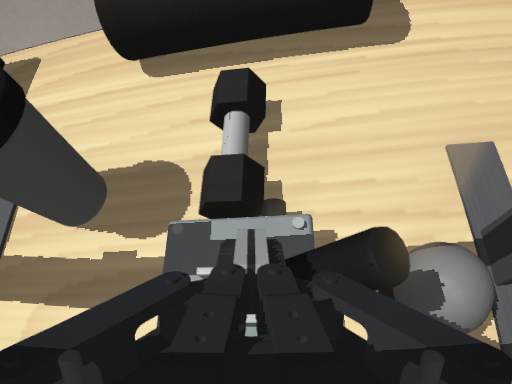

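```bash
python3 -m handwheel '-1 -0.2 0.5 0.3 0 0 0; -1 -0.4 1.1 0.5 0 0 0; -1 -0.6 1.6 0.75 0 0 0; -1 -0.65 1.8 0.85 0.5 0 0.5; -1 -0.7 2.05 0.9 1 0 1; -1 -0.7 2.05 0.9 1 0 1' 20
python3 lev.py 1.65 1.9 6 -.027
```

```text
time_s: 12.85
tcp_pos: [0.6016, 0.0066, 0.136]
ee_rot: [-2.772, 0.144, -1.07]
ft_force: [-0.4, 2.4, 3.7]
opening: -0.0
1.65 [-0.    0.01 -0.05] [-0.04 -0.04 -0.08]
1.7 [-0.12  0.49  0.08] [ 0.99 -0.04  0.85]
1.75 [-0.25  0.96  0.23] [ 2.02 -0.04  1.78]
1.8 [-0.4   1.42  0.39] [ 3.06 -0.04  2.71]
1.85 [-0.57  1.86  0.58] [ 4.09 -0.04  3.64]
1.9 [-0.75  2.29  0.78] [ 5.12 -0.04  4.57]
```

```bash
python3 -m handwheel '-1 -0.05 0.25 0.05 0.5 0 0.4; -1 -0.1 0.5 0.1 1 0 0.9; -1 -0.2 0.75 0.15 1.5 0 1.3; -1 -0.25 0.95 0.25 2 0 1.8; -1 -0.25 0.95 0.25 2 0 1.8' 20
python3 lev.py 1.7 1.95 6 -.027
```

```text
time_s: 13.35
tcp_pos: [0.6011, -0.0021, 0.1303]
ee_rot: [-2.73, 0.167, -1.054]
ft_force: [-0.0, 4.3, 1.0]
opening: 0.0002
1.7 [ 0.15 -0.49 -0.18] [-1.   -0.01 -0.96]
1.75 [ 0.03 -0.01 -0.05] [ 0.03 -0.01 -0.03]
1.8 [-0.11  0.46  0.1 ] [ 1.06 -0.01  0.9 ]
1.85 [-0.26  0.91  0.27] [ 2.1  -0.01  1.83]
1.9 [-0.43  1.36  0.46] [ 3.13 -0.01  2.76]
1.95 [-0.61  1.79  0.66] [ 4.16 -0.01  3.69]
```

```bash
python3 -m handwheel '-1 -0.05 0.25 0.05 0.5 0 0.5; -1 -0.1 0.45 0.1 1 0 0.9; -1 -0.1 0.45 0.1 1 0 0.9' 20;python3 -m handwheel '-1 -0.08 0.22 0.08 0.5 0 0.5; -1 -0.15 0.45 0.15 1 0 0.9; -1 -0.15 0.45 0.15 1 0 0.9' 20
python3 - <<'E'
from h import *
im,cm=snap('scene','s9'); cv2.imwrite('pics/s9z.png',cv2.resize(im[160:300,190:350],None,fx=4,fy=4,interpolation=2)[:,:,::-1])
snap('wrist','w9')
for a in (1.5,1.6,1.7,1.8):
    ph=.9-a; print(a, [proj(load('w9')[1],sw([0,r*np.sin(ph),.055+r*np.cos(ph)])).round(0) for r in (.07,.145)])
E
python3 lev.py 1.85 1.95 3 -.027
```

```text
time_s: 13.65
tcp_pos: [0.6011, -0.005, 0.1287]
ee_rot: [-2.707, 0.177, -1.046]
ft_force: [0.3, 15.4, 8.5]
opening: -0.0
time_s: 13.95
tcp_pos: [0.6014, -0.0064, 0.1277]
ee_rot: [-2.681, 0.184, -1.039]
ft_force: [-9.5, 39.9, 34.2]
opening: -0.0001
1.5 [array([218., 281.]), array([267., 240.])]
1.6 [array([230., 282.]), array([306., 245.])]
1.7 [array([242., 283.]), array([339., 250.])]
1.8 [array([253., 284.]), array([365., 255.])]
1.85 [-0.18  0.46  0.12] [-0.3  -0.1   0.14]
1.9 [-0.33  0.92  0.28] [ 0.73 -0.09  1.07]
1.95 [-0.5   1.36  0.47] [ 1.76 -0.09  2.  ]
```

View pics/w9.png

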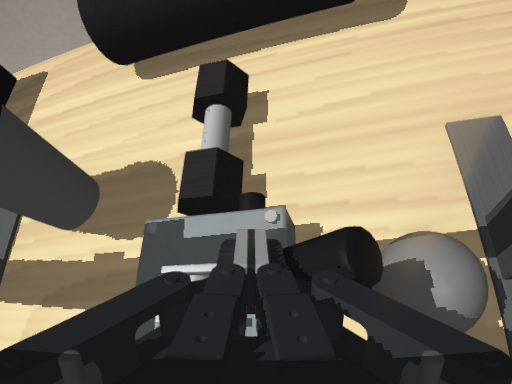

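View pics/s9z.png

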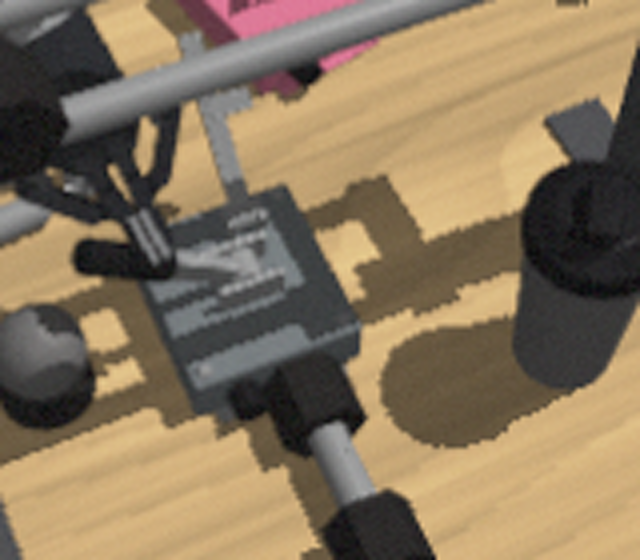

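The force rose steeply to about 53 N with almost no travel, so the lever is on its stop. The handle end at (210,224) in the scene matches 1.8 rad, predicted at (211,223). Backing off now.

```bash
python3 -m handwheel '-1 0.15 -0.45 -0.15 -1 0 -0.9; -1 0.8 -1.5 -0.5 -1 0 -0.9; -1 1.2 -2.5 -2 -1 0 -0.9; -1 0.5 -2.5 -5 -1 0 -0.9; -1 -0.5 -2.5 -9 -1 0 -0.9; -1 -0.5 -2.5 -11 -1 0 -0.9; -1 -0.5 -2.5 -11 -1 0 -0.9' 20
python3 - <<'E'
from h import *
im,cm=snap('scene','s10'); cv2.imwrite('pics/s10z.png',cv2.resize(im[160:300,190:350],None,fx=4,fy=4,interpolation=2)[:,:,::-1])
_,c=snap('wrist','w10')
for a in (1.6,1.7,1.8):
    ph=.9-a; print(a, [proj(k,sw([0,r*np.sin(ph),.055+r*np.cos(ph)])).round(0) for r in (.07,.145) for k in (cm,c)])
print(arm.get_state()['ft_force'])
E
```

```text
time_s: 14.75
tcp_pos: [0.5231, -0.0061, 0.2097]
ee_rot: [-2.709, 0.177, -1.053]
ft_force: [0.8, 0.2, 0.5]
opening: -0.0003
1.6 [array([235., 222.]), array([259., 208.]), array([217., 216.]), array([309., 167.])]
1.7 [array([234., 224.]), array([266., 209.]), array([214., 220.]), array([325., 172.])]
1.8 [array([232., 225.]), array([272., 211.]), array([211., 223.]), array([340., 178.])]
[-0.63365938  0.23059084  0.22543093]
```

View pics/w10.png

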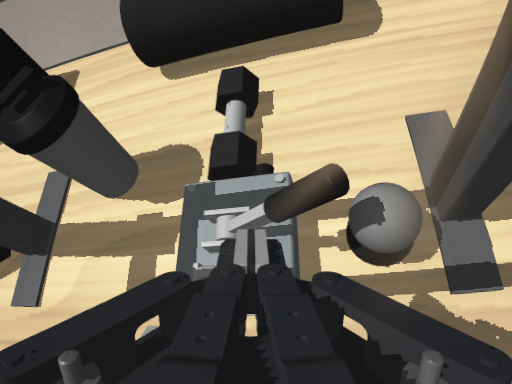

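View pics/s10z.png

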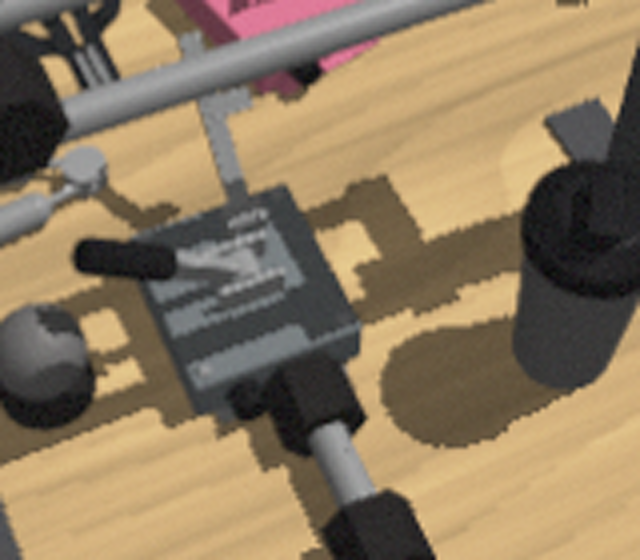

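```bash
python3 -m handwheel '-1 0 0 -1 0 0 0; -1 0 0 -1 0 0 0; -1 0 0 -1 0 0 0'
python3 - <<'E'
from h import *
print(arm.get_state()['dq'].round(3)); print(arm.finish_job())
E
```

```text
time_s: 15.15
tcp_pos: [0.5169, -0.0069, 0.2142]
ee_rot: [-2.709, 0.177, -1.046]
ft_force: [0.1, -0.9, 0.4]
opening: 0.0002
[ 0.005  0.002  0.004  0.    -0.003  0.001]
the job is handed in; nothing more can be done
None
```

The treadmill's changeover switch is back on mains. I folded the keeper fully down, then threw the lever to its right rest and pressed it home. I handed the job in at about 15 s of the 64 s allowed.

- **Keeper:** I pinched it at 20 N and folded it towards the robot until it met its stop at about 1.4 rad. After I let go it stayed down, and the camera images agree.
- **Lever:** I threw it with the open jaws around the handle. At about 1.58 rad I backed out, because the right finger was getting close to the massage ball. I then pressed the lever home with shut fingers.
- **Press force:** The wrist read about 17 N and then about 53 N over the last 2 mm, which I took as the hard stop. That is under the 70 N limit but was sampled only at the end of each call, so a brief higher peak would not have shown.
- **Last checks:** With the fingers away, the handle end in the scene camera is within about 1 pixel of where 1.8 rad should put it. The wrist camera reads about 6 pixels off but also fits. The wrist force was about 1 N or less, and the robot was touching nothing. I saw none of the gear near the switch move.
- **One possible problem:** Early on, q2 read -0.6808, against a range limit of -0.68. I had asked for too much tilt too close to the base, and I rerouted at once. I can't tell whether that tiny overrun counts as passing the range.

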